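# Put the impact sockets back on the socket rail in size order

### The arm

A 6-joint arm with a two-finger parallel gripper is mounted at the origin on the work surface. World frame = base frame: x ahead of the robot, y to its left, z up, the work surface at z = 0. Lengths are in mm, angles in rad, forces in N, time in s.
With the tool pointing down it reaches from about 325 to 900 mm from the base axis. Payload 3.5 kg.
Tool frame: the origin (TCP) lies where the fingers leave the gripper's body, on its centre line; the fingertips stand 73 mm ahead of it and the grasp point (between the pads) lies 54 mm ahead of it; z points along the fingers, y is the line along which they close (so a half turn about z gives the same grasp; the last joint's range is limited). The gripper opens to 85 mm and grips with 20 to 120 N. Pads are 22 mm wide; open, the fingers measure 114 mm over their backs; the gripper's body (76 mm by 85 mm) begins 54 mm behind the grasp point. The pads swing forward as they close: fully open they stand 13 mm farther back than shut.
Start: joints at [-1.346, 0.276, -0.026, 1.268, 0, 1.467], TCP at [201.213, -591.722, 303.913] pointing down, gripper open.
Joint ranges: [-3.12, 3.12], [-0.85, 1.88], [-1.08, 1.24], [-1.95, 2.15], [-1.57, 1.53], [-3.14, 3.14]. Speed limits (rad/s): [2.57, 2.57, 3.14, 3.14, 3.14, 3.14].

### API

Orientations are given as a rotation vector (axis times angle).
In Python, from bench import ctrl, optics, workorder gives the robot as it stands. The module is installed in compiled form; this text tells all that it offers.
- The arm moves only by the tool arm_command, never from a script. Its argument "commands" is one flat list of numbers, 7 for each row, row after row: the shift along the tool's x, y, z in fractions of the full range, 1 being 0.6 m, then the turn, a rotation vector about the tool's x, y, z in a scale on which 1.0 is 2 pi rad, then the opening, from 0 (shut) to 1 (fully open). In form: [tx, ty, tz, ax, ay, az, fingers, tx, ty, tz, ax, ay, az, fingers, ...]. A call has 1 to 5 rows; each row is the pose to reach, as a shift and turn from the pose commanded when the call began, along the tool's axes at that moment; what a row does not reach only later rows make up. A row lasts 1/10 s, in which the tool goes at most 50 mm and 8.59 degrees, less where a joint would pass 70% of its speed; a pose out of reach is approached as far as the arm can. A shift or turn number past 1, either way, is cut back to 1. A call with a gripper value outside its range is refused whole. The fingers move at their own pace and stop on an object; the grip force is fixed at half the most. Time passes only in rows, so rows that repeat a pose let the fingers close. It gives the time, the measured TCP pose, the force, the opening and the grip force at its end, in the units of the state.
- ctrl.observe(): the state, without advancing time (a new reading comes with each control period).
- optics.grab_frame(name): name is "scene" or "top" or "wrist"; returns (picture, depth): 480x640x3 uint8, red, green, blue; 480x640 float32, mm along the optical axis (not along the pixel's ray), 0 where there is no reading.
- optics.camera_params(name): a dict with "fx", "fy", "cx", "cy" (pixels), "R" (3x3) and "t" (3): a world point X has camera coordinates R X + t; the wrist camera has in their place "hand_eye" (4x4, takes a point from camera to tool coordinates, whose origin is the TCP and whose axes are the flange's). Camera axes: x right, y down, z forward; pixel columns grow to the right and rows downward; lengths in mm; the calibration is good to about 2 mm. A picture is of the moment at which its call begins: read the wrist's pose just before it. camera_params takes no time and is no camera call.
- workorder.close_job(): hands the job in; it is judged then, once.
The state is a dict: "clock": time; "q": joint angles; "dq": joint speeds; "tau": joint torques, N m; "tool_pos": TCP position; "eef_rot": TCP orientation; "force": force on the tool from outside, world axes, zero at the start; "moment": the same for the moment, N m; "gripper_width": finger opening in mm; "gripper_force": force on a finger pad.
Only numpy, scipy, OpenCV 4.12 (cv2) and the standard library are available. Lean on these libraries where they do the work, as an engineer would, in place of code of your own. Each camera call takes 0.05 s, during which the arm holds its last target. There are 200 camera calls.

### The job

Put the four loose impact sockets back on the socket rail: stand each one upright, hexagon end up, centred on a free pad, so that the row gets steadily thinner (by outer diameter, whatever their heights) from the big socket that already stands on the end pad: thickest next to it, thinnest at the far end. Leave the big socket where it stands, and do not knock over or shift the small oil bottle on the bench.

Things in the scene. Friction and masses are not known exactly. Their poses are not given: they have to be found in the camera images.
- socket_26: loose impact socket: dark steel straight cylinder, outer diameter 26 mm, 60 mm tall, about 150 g, standing on the bench, hexagon opening up. Origin: centre of its underside; z up. From above there is room for open fingers towards and away from the robot (along world x); other things up to 75 mm high may stand beside it, bolts on their heads near the robot side too.
- socket_32: loose impact socket: dark steel straight cylinder, outer diameter 32 mm, 46 mm tall, about 180 g, standing on the bench, hexagon opening up. Origin: centre of its underside; z up. From above there is room for open fingers towards and away from the robot (along world x); other things up to 75 mm high may stand beside it, bolts on their heads near the robot side too.
- socket_38: loose impact socket: dark steel straight cylinder, outer diameter 38 mm, 66 mm tall, about 330 g, standing on the bench, hexagon opening up. Origin: centre of its underside; z up. From above there is room for open fingers towards and away from the robot (along world x); other things up to 75 mm high may stand beside it, bolts on their heads near the robot side too.
- socket_44: loose impact socket: dark steel straight cylinder, outer diameter 44 mm, 50 mm tall, about 350 g, standing on the bench, hexagon opening up. Origin: centre of its underside; z up. From above there is room for open fingers towards and away from the robot (along world x); other things up to 75 mm high may stand beside it, bolts on their heads near the robot side too.
- socket_big: the biggest impact socket, dark steel cylinder, outer diameter 50 mm, 58 mm tall, 480 g, hexagon opening up; it already stands on the pad at one end of the rail (which end varies) and stays there. Origin: centre of its underside, on the pad's top; z up
- pad_1: a free round pad, light grey with a darker grey rim, diameter 56 mm, 4 mm thick, fixed on the socket rail; which free place it has varies. Origin: centre of its underside (16 mm above the bench; its top, where a socket stands, is 20 mm above the bench); x across the rail away from the robot, y along the rail, z up
- pad_2: a free pad like pad_1. The rail is an aluminium profile 410 mm long, 80 mm wide, 16 mm high, fixed on the bench beyond the loose sockets, roughly along world y (turned by up to 0.2 rad). Its five pads (the big socket is on the fifth, at an end) are in one straight line, centres 80 mm apart. Origin and axes as pad_1
- pad_3: a free pad like pad_1, diameter 56 mm, top 4 mm above its origin and 20 mm above the bench; which free place on the rail it has varies. Nothing but its weight holds a socket on a pad. Origin and axes as pad_1
- pad_4: a free pad like pad_1, diameter 56 mm, top 4 mm above its origin and 20 mm above the bench; which free place on the rail it has varies. Nothing but its weight holds a socket on a pad. Origin and axes as pad_1
- oil_bottle: small white plastic oil bottle with a small red nozzle, diameter 34 mm, 74 mm tall, 60 g, standing loose among the sockets; origin at the centre of its underside, z up. Leave it standing where it is
There are look-alikes about, which are no part of the job. What is shaped like the socket_38 but pink is not meant.

How it is judged:
By the outcome, as a careful person would: the job done as asked, in the order asked, and still so for the second after the job is handed in, with the robot touching nothing.
It also fails if it takes over 96 s, if anything falls off the work surface, if the arm or the gripper's body presses on something with over 40 N, if the wrist force passes 120 N, or if a joint passes its speed limit or range.

## Working session

There is one attempt and no reset: what is moved stays moved. The work goes in short steps, Python scripts to look and compute and a tool call to move; the robot and the scene stay as the last step left them, time stands still between calls to the robot, and variables do not carry over. Pictures are saved under pics/ and viewed, at most 14 in all, crops included, and the job is handed in when it is done.

Besides the shell and the picture viewer there is one more tool, called after "Request:" by a JSON object that holds its "name" and its "arguments", one argument or row to a line. arm_command: Moves the arm, as the interface text tells. Its arguments: {"type":"object","properties":{"commands":{"type":"array"}},"required":["commands"]}

```bash
mkdir -p pics; ls; python3 - <<'E'
from bench import ctrl, optics
import cv2,numpy as np
s=ctrl.observe();print(s)
for n in("top","scene"):
    p,d=optics.grab_frame(n);cv2.imwrite(f"pics/{n}0.png",p[:,:,::-1]);np.savez(f"pics/{n}0.npz",p=p,d=d)
    c=optics.camera_params(n);print(n,{k:np.round(v,4).tolist() for k,v in c.items()}, (d>0).mean())
print(optics.camera_params("wrist"))
E
```

```text
pics
{'clock': 0.0, 'q': array([-1.34642510e+00,  2.77172278e-01, -2.79067578e-02,  1.26798553e+00,
        7.68624516e-06,  1.46738962e+00]), 'dq': array([ 0.00105325, -0.00017451, -0.0003328 ,  0.00067961,  0.00047778,
        0.0012876 ]), 'tau': array([ 3.67313660e-04, -4.45506585e+01,  2.95202780e+01,  1.63229078e-02,
       -3.79197252e-05, -1.60477498e-06]), 'tool_pos': array([ 201.06194105, -591.12084701,  302.72292796]), 'eef_rot': array([-3.09726184e+00, -5.12201089e-01,  2.03165422e-04]), 'force': array([0.98259038, 0.37316516, 0.09859114]), 'moment': array([ 0.0353307 , -0.00774562, -0.06351919]), 'gripper_force': 0.0, 'gripper_width': 85.27181389859524}
top {'fx': 465.8284, 'fy': 465.8284, 'cx': 318.1633, 'cy': 234.1142, 'R': [[0.1014, -0.9948, 0.003], [-0.972, -0.0997, -0.2129], [0.2121, 0.0186, -0.9771]], 't': [-52.2954, 521.7253, 725.8113]} 0.995927734375
scene {'fx': 586.5591, 'fy': 586.5591, 'cx': 325.3734, 'cy': 254.7452, 'R': [[0.2336, 0.9723, -0.0119], [0.6376, -0.1624, -0.7531], [-0.7341, 0.1683, -0.6578]], 't': [-121.8658, -301.007, 1424.7517]} 0.9960514322916667
{'fx': 350.171865028023, 'fy': 350.171865028023, 'cx': 324.64095778251715, 'cy': 237.69354092622868, 'hand_eye': array([[-1.29383916e-04, -9.56595798e-01, -2.91418021e-01,
         7.40419307e+01],
       [ 9.99999916e-01, -2.37324739e-04,  3.35051148e-04,
         1.43303806e+00],
       [-3.89669226e-04, -2.91417953e-01,  9.56595748e-01,
        -6.98051797e+01],
       [ 0.00000000e+00,  0.00000000e+00,  0.00000000e+00,
         1.00000000e+00]])}
```

View pics/top0.png

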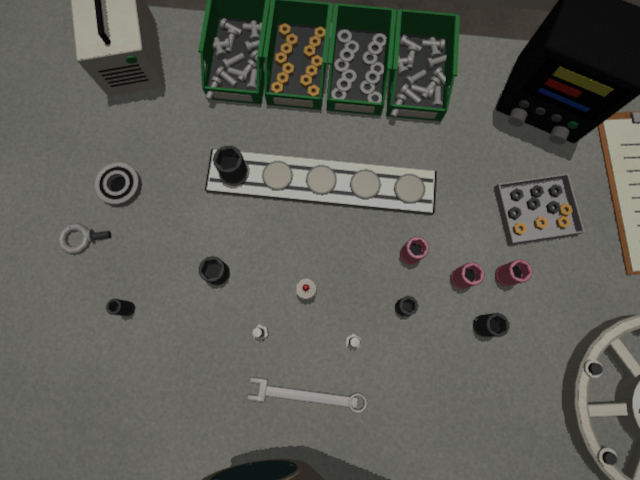

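View pics/scene0.png

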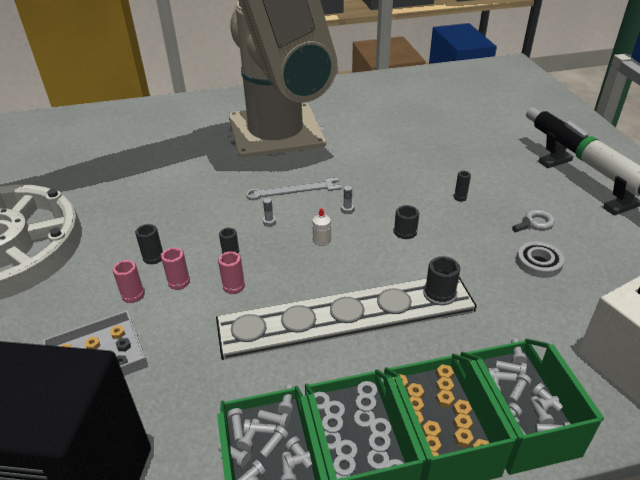

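The top view shows four dark sockets at (213,271), (120,308), (405,306) and (492,324). The look-alikes are three pink ones at (414,250), (467,275) and (514,272). The big socket stands at (230,163), the pads at (277,175), (321,180), (365,184) and (409,188), the bottle at (306,290), and the bolts at (260,332) and (353,342). The scene view matches.

```bash
cat > h.py <<'E'
import numpy as np,cv2
from bench import ctrl,optics
from scipy.spatial.transform import Rotation as Ro
from scipy.optimize import least_squares
def load(n):
    z=np.load(f"pics/{n}0.npz");return z['p'],z['d']
def world(n,d):
    c=optics.camera_params(n);v,u=np.mgrid[:480,:640]
    X=np.stack([(u-c['cx'])/c['fx']*d,(v-c['cy'])/c['fy']*d,d],-1)
    return (X-c['t'])@c['R']
def ray(n,uv,z):
    c=optics.camera_params(n);uv=np.atleast_2d(uv).astype(float)
    r=np.c_[(uv[:,0]-c['cx'])/c['fx'],(uv[:,1]-c['cy'])/c['fy'],np.ones(len(uv))]@c['R']
    o=-c['t']@c['R'];return o+r*((z-o[2])/r[:,2])[:,None]
def circ(P):
    f=lambda a:np.hypot(P[:,0]-a[0],P[:,1]-a[1])-a[2]
    return least_squares(f,[*P.mean(0)[:2],20],loss='soft_l1').x
E
python3 - <<'E'
from h import *
S={'top':dict(A=(213,271),B=(120,308),C=(405,306),D=(492,324),big=(230,163),bot=(306,290),pink1=(414,250),pink2=(467,275),bolt1=(260,332),bolt2=(353,342)),
'scene':dict(A=(406,222),B=(462,186),C=(229,243),D=(149,244),big=(443,280),bot=(321,230))}
for n in S:
    p,d=load(n);W=world(n,d)
    print(n,'bench z',np.median(W[200:260,:][:,300:330,2]) if n=='scene' else np.median(W[400:440,120:200,2]))
    m=((W[...,2]>10)).astype(np.uint8)
    _,L,st,_=cv2.connectedComponentsWithStats(m,connectivity=4)
    for k,(u,v) in S[n].items():
        win=np.zeros_like(m);win[v-26:v+27,u-24:u+25]=1
        l=np.bincount(L[v-12:v+13,u-8:u+9][m[v-12:v+13,u-8:u+9]>0]).argmax()
        P=W[(L==l)&(win>0)];zt=np.percentile(P[:,2],97)
        T=P[P[:,2]>zt-4]
        # outer hull of the top rim
        h=cv2.convexHull(T[:,:2].astype(np.float32))[:,0]
        print(k,'n',len(P),'zt %.1f'%zt,'hull c',np.round(circ(h),1),'minc',np.round(cv2.minEnclosingCircle(h)[0],1),'%.1f'%cv2.minEnclosingCircle(h)[1])
# pads: light-grey discs, colour
for n,seeds in dict(top=[(277,175),(321,180),(365,184),(409,188)],scene=[(394,300),(347,309),(298,318),(249,327)]).items():
    p,d=load(n);W=world(n,d)
    for u,v in seeds:
        ff=p.copy();mk=np.zeros((482,642),np.uint8)
        cv2.floodFill(ff,mk,(u,v),(0,0,0),(6,)*3,(6,)*3,4|cv2.FLOODFILL_MASK_ONLY|cv2.FLOODFILL_FIXED_RANGE)
        M=mk[1:-1,1:-1];ys,xs=np.nonzero(M);e=cv2.convexHull(np.c_[xs,ys].astype(np.int32))[:,0]
        z=np.median(W[M>0][:,2]);R=ray(n,e,20.)
        print(n,(u,v),p[v,u],len(xs),'z %.1f'%z,np.round(circ(R),1))
E
```

```text
top bench z -0.42693802290567073
A n 648 zt 50.9 hull c [448.2 171.4  21.7] minc [408.1  89. ] 113.9
B n 365 zt 60.8 hull c [339.5 156.4 171. ] minc [363.7 158.5] 172.1
C n 348 zt 47.0 hull c [395.  -90.1  84.8] minc [393.9 -93.3] 87.3
D n 678 zt 66.9 hull c [ 404.4 -297.    19.2] minc [ 385.4 -164.7] 153.5
big n 1885 zt 78.0 hull c [632.7 166.   25.1] minc [506.7  82.9] 176.8
bot n 365 zt 71.8 hull c [398.7  -6.5  40.8] minc [ 3.972e+02 -1.000e-01] 40.9
pink1 n 559 zt 66.8 hull c [ 516.  -163.9   19. ] minc [444.6 -95. ] 118.6
pink2 n 622 zt 66.8 hull c [ 481.5 -111.3  157.1] minc [ 426.7 -141.8] 145.3
bolt1 n 128 zt 56.0 hull c [361.7  35.9  49.5] minc [356.8  38.8] 52.3
bolt2 n 109 zt 57.0 hull c [352.6 -46.9  33.8] minc [354.6 -48. ] 34.7
scene bench z 2.1916404809857823
A n 657 zt 52.6 hull c [833.1 -47.8 450.2] minc [849.    8.1] 453.9
B n 350 zt 62.3 hull c [372.6 319.3  13.2] minc [372.9 319.6] 15.3
C n 792 zt 68.2 hull c [ 886.6 -222.9  383.3] minc [ 882.8 -163.8] 383.6
D n 1007 zt 68.2 hull c [ 860.2 -437.4  486.2] minc [ 828.3 -236.7] 443.1
big n 1990 zt 80.2 hull c [942.4  -1.9 365. ] minc [940.4   4.9] 370.0
bot n 497 zt 70.5 hull c [436.   13.1   4.1] minc [436.1  13.1] 4.5
top (277, 175) [146 141 130] 490 z 19.1 [634.   86.8  22.9]
top (321, 180) [148 144 132] 491 z 19.3 [633.8   7.3  22.9]
top (365, 184) [147 142 130] 488 z 19.1 [633.8 -72.5  22.8]
top (409, 188) [141 137 126] 505 z 19.0 [ 633.6 -152.6   23.1]
scene (394, 300) [160 158 150] 458 z 21.4 [634.1  88.7  23.1]
scene (347, 309) [159 158 150] 480 z 21.4 [634.    8.5  23.2]
scene (298, 318) [160 159 151] 501 z 21.4 [634.  -71.5  23.2]
scene (249, 327) [160 159 150] 525 z 21.2 [ 634.  -151.7   23.2]
```

```bash
python3 - <<'E'
from h import *
G=dict(A=(448,171,21.7),B=(372,319,13),C=(395,-92,16),D=(404,-297,19),big=(632.7,166,25),bot=(436,12,17),pink1=(516,-164,19),pink2=(477,-245,19),pink3=(480,-320,19),bolt1=(360,80,9),bolt2=(350,-60,9))
for n in('top','scene'):
    p,d=load(n);W=world(n,d)
    for k,(x,y,r) in G.items():
        s=(d>0)&(np.hypot(W[...,0]-x,W[...,1]-y)<max(1.5*r,r+10))&(W[...,2]>10)
        P=W[s];
        if len(P)<20: print(n,k,'few');continue
        zt=np.percentile(P[:,2],95);T=P[P[:,2]>zt-3.5]
        h=cv2.convexHull(T[:,:2].astype(np.float32))[:,0]
        print(n,k,len(T),'zt %.1f'%zt,'rim circ',np.round(circ(h),1),'side circ',np.round(circ(P[P[:,2]<zt-8]),1))
p,d=load('top')
c=[p[v-30:v+30,u-40:u+40] for u,v in((213,271),(120,308),(405,306),(492,324))]
im=cv2.resize(np.vstack([np.hstack(c[:2]),np.hstack(c[2:])]),None,fx=5,fy=5,interpolation=2)
cv2.imwrite('pics/crop1.png',im[:,:,::-1])
E
```

```text
top A 215 zt 50.4 rim circ [448.5 172.   21.3] side circ [446.4 167.4  16.7]
top B 116 zt 60.2 rim circ [370.9 317.6  12.5] side circ [370.8 315.5  10.7]
top C few
top D 210 zt 66.2 rim circ [ 404.6 -298.3   18.5] side circ [ 404.  -295.    15.3]
top big 274 zt 77.6 rim circ [633.5 166.3  24.5] side circ [629.3 163.4  23.1]
top bot 31 zt 68.1 rim circ [432.4  12.5   4.7] side circ [431.4  11.7  13.3]
top pink1 178 zt 66.1 rim circ [ 516.6 -164.5   18.5] side circ [ 513.6 -161.4   14.8]
top pink2 180 zt 66.1 rim circ [ 482.1 -255.6   18. ] side circ [ 480.7 -253.3   15.4]
top pink3 119 zt 66.0 rim circ [ 494.3 -332.9   17.2] side circ [ 492.7 -329.5   13.9]
top bolt1 78 zt 55.7 rim circ [353.5  83.2   7.7] side circ [353.9  84.9  10.2]
top bolt2 54 zt 55.7 rim circ [353.8 -73.7   6.8] side circ [354.5 -76.    9.4]
scene A 157 zt 51.9 rim circ [451.2 173.7  21.6] side circ [452.2 173.3  19.5]
scene B 65 zt 61.8 rim circ [372.6 319.3  13.2] side circ [373.1 319.8  11.8]
scene C few
scene D 146 zt 67.3 rim circ [ 407.6 -297.1   18.8] side circ [ 408.  -296.6   16.8]
scene big 273 zt 79.5 rim circ [636.7 168.1  24.7] side circ [637.4 166.7  23.3]
scene bot 40 zt 66.7 rim circ [436.9  13.    6.2] side circ [435.9  13.6  14.7]
scene pink1 163 zt 67.6 rim circ [ 518.6 -162.9   19. ] side circ [ 520.3 -162.6   16.6]
scene pink2 142 zt 67.5 rim circ [ 484.  -253.6   18.6] side circ [ 486.  -253.3   16.2]
scene pink3 84 zt 67.7 rim circ [ 495.8 -331.3   16.9] side circ [ 498.4 -330.5   15.9]
scene bolt1 36 zt 57.0 rim circ [356.5  84.9   7.6] side circ [353.2  85.4   9.7]
scene bolt2 26 zt 57.4 rim circ [356.1 -72.2   7.1] side circ [ 86581.4  78532.9 116671.6]
```

View pics/crop1.png

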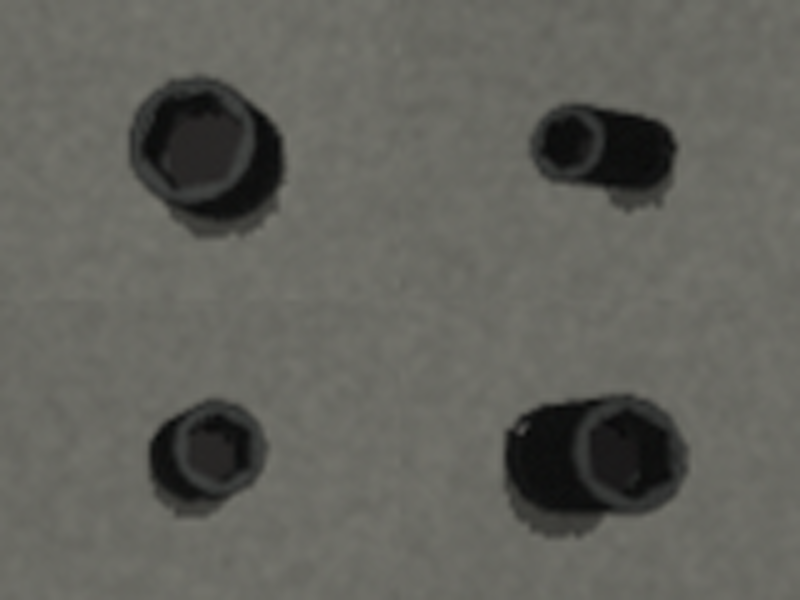

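The crop confirms four upright dark sockets with the hexagon up: A = 44 (z 50, r 21.5), B = 26 (z 60, r 13), C = 32 and D = 38 (z 66, r 19). D is the dark one; the pink ones are not meant. The order from the big socket (y = 167) is 44 → y 88, 38 → y 8, 32 → y −72, 26 → y −152.

```bash
cat >> h.py <<'E'
def go(x,y,z,yaw=90):
    s=ctrl.observe();R=Ro.from_rotvec(s['eef_rot']);a=np.radians(yaw)
    T=Ro.from_matrix(np.array([[np.cos(a),np.sin(a),0],[np.sin(a),-np.cos(a),0],[0,0,-1]]))
    t=R.inv().apply(np.array([x,y,z])-s['tool_pos'])/1000
    print('clk %.2f'%s['clock'],'pos',np.round(s['tool_pos'],1),'shift',np.round(t,4),'turn',np.round((R.inv()*T).as_rotvec(),4),'w %.1f'%s['gripper_width'])
E
python3 - <<'E'
from h import *
for n,uv in(('top',(405,306)),('scene',(229,236))):
    p,d=load(n);W=world(n,d);x,y,_=ray(n,uv,46)[0];print(n,x,y)
    s=(d>0)&(np.hypot(W[...,0]-x,W[...,1]-y)<26)&(W[...,2]>10)&(W[...,2]<60);P=W[s];zt=np.percentile(P[:,2],95)
    T=P[P[:,2]>zt-3.5];print(zt,circ(cv2.convexHull(T[:,:2].astype(np.float32))[:,0]))
go(406,-297.7,200)
E
```

```text
top 420.60879781115733 -153.32737852965505
46.65997241969598 [ 421.77383215 -159.54635228   15.37911979]
scene 434.18132433005223 -155.75658171435538
47.82750589596829 [ 424.869382  -157.563414    15.6573159]
clk 0.10 pos [ 201.1 -591.2  302.9] shift [ 0.2885 -0.2117  0.1033] turn [-0.0016 -0.0014 -1.243 ] w 85.5
```

Units first: shifts go in shares of 0.6 m and turns go in shares of 2 pi rad. So 0.2885 m is 0.4808, -0.2117 m is -0.3528, -1.243 rad is -0.1978.

Request:
{"name": "arm_command", "arguments": {
  "commands": [0.4808,-0.3528,0.1667,0,0,-0.1978,1,0.4808,-0.3528,0.1667,0,0,-0.1978,1,0.4808,-0.3528,0.1667,0,0,-0.1978,1,0.4808,-0.3528,0.1667,0,0,-0.1978,1,0.4808,-0.3528,0.1667,0,0,-0.1978,1]
}}

```text
clock: 0.6
tool_pos: [339.6, -392.5, 235.8]
eef_rot: [-2.691, -1.62, -0.0]
force: [0.6, -0.3, 0.0]
gripper_width: 85.1
gripper_force: 0.0
```

```bash
python3 -c "
from h import *
go(406,-297.7,200)"
```

```text
clk 0.60 pos [ 339.6 -392.5  235.8] shift [0.1148 0.0143 0.0358] turn [-2.000e-04 -4.000e-04 -4.874e-01] w 85.1
```

Scaled: 0.115 m is 0.1917, 0.035 m is 0.0583, -0.487 rad is -0.0775.

Request:
{"name": "arm_command", "arguments": {
  "commands": [0.1917,0.0242,0.0583,0,0,-0.0775,1,0.1917,0.0242,0.0583,0,0,-0.0775,1,0.1917,0.0242,0.0583,0,0,-0.0775,1,0.1917,0.0242,0.0583,0,0,-0.0775,1,0.1917,0.0242,0.0583,0,0,-0.0775,1]
}}

```text
clock: 1.1
tool_pos: [406.3, -298.7, 200.9]
eef_rot: [-2.225, -2.215, 0.0]
force: [-0.8, -0.2, 0.0]
gripper_width: 85.6
gripper_force: 0.0
```

```bash
python3 - <<'E'
from h import *
go(406,-297.7,95)
s=ctrl.observe();p,d=optics.grab_frame('wrist');cv2.imwrite('pics/w1.png',p[:,:,::-1])
c=optics.camera_params('wrist');H=c['hand_eye'];v,u=np.mgrid[:480,:640]
X=np.stack([(u-c['cx'])/c['fx']*d,(v-c['cy'])/c['fy']*d,d],-1)
X=X@H[:3,:3].T+H[:3,3];W=X@Ro.from_rotvec(s['eef_rot']).as_matrix().T+s['tool_pos']
sel=(d>0)&(np.hypot(W[...,0]-406,W[...,1]+297.7)<28)&(W[...,2]>10)&(W[...,2]<90)
P=W[sel];zt=np.percentile(P[:,2],95);T=P[P[:,2]>zt-4];print(len(T),zt,circ(cv2.convexHull(T[:,:2].astype(np.float32))[:,0]))
E
```

```text
clk 1.10 pos [ 406.3 -298.7  200.9] shift [ 0.0009 -0.0002  0.1059] turn [-0.0013 -0.0011 -0.0043] w 85.6
1360 66.22852330787455 [ 405.70623327 -298.95824948   18.7051157 ]
```

View pics/w1.png

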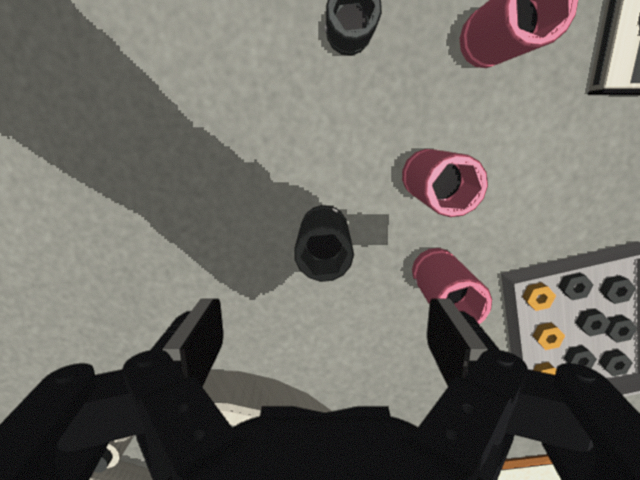

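The wrist view shows the dark socket at (325,245) between the fingers and the pink ones clear to the right. It measures (405.7, −299), top 66, so it agrees with the other two cameras. Descending to grasp.

Scaled: 0.106 m is 0.1767, 0.08 m is 0.1333.

Request:
{"name": "arm_command", "arguments": {
  "commands": [0,0,0.0667,0,0,0,1,0,0,0.1333,0,0,0,1,0,0,0.1767,0,0,0,1,0,0,0.1767,0,0,0,1,0,0,0.1767,0,0,0,0]
}}

```text
clock: 1.65
tool_pos: [406.1, -300.4, 95.8]
eef_rot: [-2.229, -2.213, 0.0]
force: [0.3, 0.1, 1.3]
gripper_width: 73.5
gripper_force: 0.0
```

Request:
{"name": "arm_command", "arguments": {
  "commands": [0,0,0,0,0,0,0,0,0,0,0,0,0,0,0,0,0,0,0,0,0,0,0,0,0,0,0,0,0,0,0,0,0,0,0]
}}

```text
clock: 2.15
tool_pos: [406.9, -301.1, 97.7]
eef_rot: [2.226, 2.212, -0.002]
force: [-2.0, 0.2, 4.6]
gripper_width: 36.7
gripper_force: 59.4
```

Scaled: -0.12 m is -0.2, -0.08 m is -0.1333.

Request:
{"name": "arm_command", "arguments": {
  "commands": [0,0,-0.0667,0,0,0,0,0,0,-0.1333,0,0,0,0,0,0,-0.2,0,0,0,0,0,0,-0.2,0,0,0,0,0,0,-0.2,0,0,0,0]
}}

```text
clock: 2.65
tool_pos: [406.7, -300.2, 216.6]
eef_rot: [2.226, 2.213, 0.0]
force: [-0.3, 1.3, -4.3]
gripper_width: 36.6
gripper_force: 61.8
```

```bash
cat >> h.py <<'E'
def wcirc(x,y,lo=10,hi=90,r=28,band=4,save=None):
    s=ctrl.observe();p,d=optics.grab_frame('wrist')
    if save: cv2.imwrite(save,p[:,:,::-1])
    c=optics.camera_params('wrist');H=c['hand_eye'];v,u=np.mgrid[:480,:640]
    X=np.stack([(u-c['cx'])/c['fx']*d,(v-c['cy'])/c['fy']*d,d],-1)
    X=X@H[:3,:3].T+H[:3,3];W=X@Ro.from_rotvec(s['eef_rot']).as_matrix().T+s['tool_pos']
    P=W[(d>0)&(np.hypot(W[...,0]-x,W[...,1]-y)<r)&(W[...,2]>lo)&(W[...,2]<hi)]
    zt=np.percentile(P[:,2],95);T=P[P[:,2]>zt-band];print('wrist',len(T),'zt %.1f'%zt,np.round(circ(cv2.convexHull(T[:,:2].astype(np.float32))[:,0]),1))
E
python3 - <<'E'
from h import *
s=ctrl.observe();x,y,z=s['tool_pos'];print(s['force'])
wcirc(x,y,lo=z-100,hi=z-15,r=30)
go(634,6,215)
E
```

```text
[-0.33040739  1.2632547  -4.30814084]
wrist 1395 zt 195.4 [ 406.6 -309.9   34.3]
clk 2.70 pos [ 405.7 -299.2  214.9] shift [0.3066 0.2265 0.    ] turn [-0.0009 -0.0009 -0.006 ] w 36.9
```

Scaled: 0.307 m is 0.5117, 0.227 m is 0.3783.

Request:
{"name": "arm_command", "arguments": {
  "commands": [0.5117,0.3783,0,0,0,0,0,0.5117,0.3783,0,0,0,0,0,0.5117,0.3783,0,0,0,0,0,0.5117,0.3783,0,0,0,0,0,0.5117,0.3783,0,0,0,0,0]
}}

```text
clock: 3.2
tool_pos: [555.2, -97.5, 212.6]
eef_rot: [-2.225, -2.211, 0.004]
force: [0.6, -1.1, -3.5]
gripper_width: 36.5
gripper_force: 61.9
```

```bash
python3 -c "
from h import *
go(634,7,215)"
```

```text
clk 3.20 pos [555.2 -97.5 212.6] shift [ 0.105   0.0782 -0.0027] turn [-0.0054 -0.0014 -0.0062] w 36.5
```

Scaled: 0.105 m is 0.175, 0.078 m is 0.13.

Request:
{"name": "arm_command", "arguments": {
  "commands": [0.175,0.13,-0.0017,0,0,0,0,0.175,0.13,-0.0017,0,0,0,0,0.175,0.13,-0.0017,0,0,0,0,0.175,0.13,-0.0017,0,0,0,0,0.175,0.13,-0.0017,0,0,0,0]
}}

```text
clock: 3.7
tool_pos: [633.2, 5.6, 213.4]
eef_rot: [-2.223, -2.214, 0.007]
force: [0.1, 0.3, -4.0]
gripper_width: 36.5
gripper_force: 62.1
```

```bash
python3 - <<'E'
from h import *
go(634,7,117)
go(634,7,117)
go(634,7,117)
p,d=optics.grab_frame('top');np.savez('pics/t1.npz',p=p,d=d)
go(634,7,117)
W=world('top',d);s=ctrl.observe();x,y,z=s['tool_pos']
go(634,7,117)
p,d=optics.grab_frame('wrist');cv2.imwrite('pics/w2.png',p[:,:,::-1])
go(634,7,117)
E
```

```text
clk 3.70 pos [633.2   5.6 213.4] shift [0.0014 0.0014 0.0964] turn [-0.0061  0.     -0.0044] w 36.5
clk 3.70 pos [633.2   5.6 213.4] shift [0.0014 0.0014 0.0964] turn [-0.0061  0.     -0.0044] w 36.5
clk 3.70 pos [633.2   5.6 213.4] shift [0.0014 0.0014 0.0964] turn [-0.0061  0.     -0.0044] w 36.5
clk 3.75 pos [632.9   4.8 213.9] shift [0.0022 0.0016 0.0968] turn [-0.0056  0.     -0.0057] w 36.8
clk 3.75 pos [632.9   4.8 213.9] shift [0.0022 0.0016 0.0968] turn [-0.0056  0.     -0.0057] w 36.8
clk 3.80 pos [633.    4.3 214.3] shift [0.0027 0.0015 0.0973] turn [-0.0048 -0.     -0.0066] w 36.9
```

View pics/w2.png

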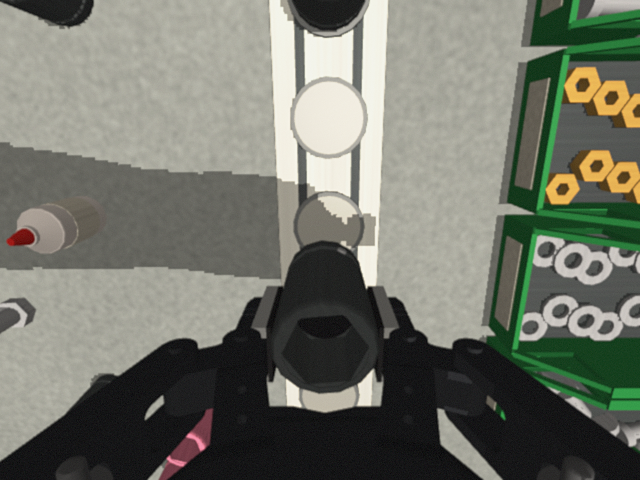

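Scaled: 0.085 m is 0.1417, 0.002 m is 0.0033, 0.005 rad is 0.0008.

Request:
{"name": "arm_command", "arguments": {
  "commands": [0.0033,0.0017,0.05,0.0008,0,0,0,0.0042,0.0025,0.1,0.0008,0,0,0,0.0042,0.0025,0.1417,0.0008,0,0,0,0.0042,0.0025,0.1417,0.0008,0,0,0,0.0042,0.0025,0.1417,0.0008,0,0,0]
}}

```text
clock: 4.3
tool_pos: [635.1, 6.3, 131.1]
eef_rot: [-2.226, -2.209, 0.008]
force: [0.2, -0.0, -3.7]
gripper_width: 36.8
gripper_force: 62.0
```

```bash
python3 - <<'E'
from h import *
print(ctrl.observe()['force'])
go(634,7,117)
p,d=optics.grab_frame('scene');cv2.imwrite('pics/s1.png',cv2.resize(p[220:380,220:520],None,fx=2.5,fy=2.5)[:,:,::-1])
go(634,7,117)
E
```

```text
[ 0.24552604 -0.02446105 -3.73430006]
clk 4.30 pos [635.1   6.3 131.1] shift [ 0.0007 -0.0011  0.0141] turn [-0.0074 -0.0002 -0.0075] w 36.8
clk 4.35 pos [636.5   6.4 132.6] shift [ 0.0006 -0.0025  0.0156] turn [-0.004   0.0001 -0.0073] w 36.5
```

View pics/s1.png

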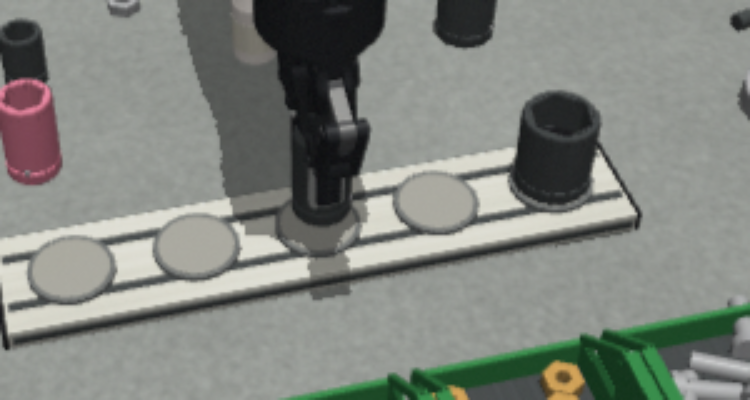

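The crop shows socket_38 held over its pad at (320,215), centred about right and still 13 mm above it. Lowering gently.

Scaled: 0.014 m is 0.0233, -0.001 m is -0.0017, -0.006 rad is -0.001.

Request:
{"name": "arm_command", "arguments": {
  "commands": [0.0008,-0.0017,0.0117,-0.001,0,0,0,0.0008,-0.0017,0.0183,-0.001,0,0,0,0.0008,-0.0017,0.0233,-0.001,0,0,0,0.0008,-0.0017,0.0233,-0.001,0,0,0,0.0008,-0.0017,0.0233,-0.001,0,0,0]
}}

```text
clock: 4.85
tool_pos: [635.4, 7.8, 117.8]
eef_rot: [2.227, 2.214, 0.001]
force: [0.0, 0.7, -3.2]
gripper_width: 36.4
gripper_force: 62.4
```

Scaled: 0.002 m is 0.0033, 0.001 m is 0.0017.

Request:
{"name": "arm_command", "arguments": {
  "commands": [0,0,0.0017,0,0,0,0,0,0,0.0033,0,0,0,0,0,0,0.0033,0,0,0,0]
}}

```text
clock: 5.15
tool_pos: [635.4, 7.9, 117.7]
eef_rot: [2.227, 2.214, 0.001]
force: [-4.6, 1.4, 7.4]
gripper_width: 36.4
gripper_force: 63.0
```

Scaled: -0.001 m is -0.0017.

Request:
{"name": "arm_command", "arguments": {
  "commands": [0,0,-0.0017,0,0,0,0.2,0,0,-0.0017,0,0,0,1,0,0,-0.0017,0,0,0,1,0,0,-0.0017,0,0,0,1,0,0,-0.0017,0,0,0,1]
}}

```text
clock: 5.65
tool_pos: [635.5, 7.7, 116.6]
eef_rot: [2.227, 2.214, 0.002]
force: [0.1, -0.2, -0.1]
gripper_width: 85.6
gripper_force: 0.0
```

Scaled: -0.1 m is -0.1667, -0.08 m is -0.1333.

Request:
{"name": "arm_command", "arguments": {
  "commands": [0,0,-0.0667,0,0,0,1,0,0,-0.1333,0,0,0,1,0,0,-0.1667,0,0,0,1,0,0,-0.1667,0,0,0,1]
}}

```text
clock: 6.05
tool_pos: [637.9, 7.5, 221.1]
eef_rot: [2.223, 2.21, 0.01]
force: [0.3, 0.5, -0.4]
gripper_width: 85.1
gripper_force: 0.0
```

```bash
python3 - <<'E'
from h import *
wcirc(634,8,lo=30,hi=120,r=30)
wcirc(634,88,lo=15,hi=30,r=29,band=2)
wcirc(634,-72,lo=15,hi=30,r=29,band=2)
go(450,173,200)
E
```

```text
wrist 1355 zt 86.3 [635.6  10.1  18.8]
wrist 4174 zt 21.0 [635.   86.4  27.4]
wrist 2760 zt 20.9 [634.7 -73.2  27.6]
clk 6.20 pos [634.4   7.8 215.4] shift [ 0.1641 -0.1854  0.0156] turn [-0.0008 -0.0002 -0.006 ] w 85.2
```

```bash
python3 - <<'E'
from h import *
wcirc(634,8,lo=30,hi=120,r=30)
wcirc(634,88,lo=15,hi=30,r=29,band=2)
wcirc(634,-72,lo=15,hi=30,r=29,band=2)
go(450,173,200)
E
```

```text
wrist 1436 zt 86.3 [635.6  10.3  18.7]
wrist 4284 zt 21.0 [634.9  86.5  27.4]
wrist 2755 zt 20.9 [634.8 -73.2  27.5]
clk 6.35 pos [633.9   7.8 214.5] shift [ 0.1641 -0.1849  0.015 ] turn [-0.0028 -0.0003 -0.006 ] w 85.5
```

Socket_38 sits 3.7 mm too far along +y on its pad, and there is time in hand to mend it: regrip, lift a little, shift, set down.

Scaled: 0.098 m is 0.1633, 0.001 m is 0.0017.

Request:
{"name": "arm_command", "arguments": {
  "commands": [0.0017,0.0017,0.0667,0,0,0,1,0.0017,0.0017,0.1333,0,0,0,1,0.0017,0.0017,0.1633,0,0,0,1,0.0017,0.0017,0.1633,0,0,0,1,0.0017,0.0017,0.1633,0,0,0,0]
}}

```text
clock: 6.85
tool_pos: [635.8, 8.8, 117.8]
eef_rot: [-2.228, -2.214, 0.001]
force: [-0.2, 0.6, 0.7]
gripper_width: 73.0
gripper_force: 0.0
```

Request:
{"name": "arm_command", "arguments": {
  "commands": [0,0,0,0,0,0,0,0,0,0,0,0,0,0,0,0,0,0,0,0,0,0,0,0,0,0,0,0,0,0,0,0,0,0,0]
}}

```text
clock: 7.35
tool_pos: [637.0, 8.6, 120.6]
eef_rot: [2.226, 2.213, 0.003]
force: [-2.2, 0.2, 6.4]
gripper_width: 36.7
gripper_force: 60.5
```

Scaled: -0.005 m is -0.0083, -0.004 m is -0.0067.

Request:
{"name": "arm_command", "arguments": {
  "commands": [0,0,-0.0083,0,0,0,0,-0.0033,0,-0.0083,0,0,0,0,-0.0067,0,-0.0083,0,0,0,0,-0.0067,0,-0.0083,0,0,0,0,-0.0067,0,-0.0083,0,0,0,0]
}}

```text
clock: 7.85
tool_pos: [635.9, 4.6, 123.0]
eef_rot: [-2.228, -2.214, -0.0]
force: [-0.4, 0.2, -4.1]
gripper_width: 36.6
gripper_force: 60.4
```

Scaled: 0.005 m is 0.0083, 0.003 m is 0.005.

Request:
{"name": "arm_command", "arguments": {
  "commands": [0,0,0.005,0,0,0,0,0,0,0.0083,0,0,0,0,0,0,0.0083,0,0,0,0,0,0,0.0083,0,0,0,0,0,0,0.0083,0,0,0,0]
}}

```text
clock: 8.35
tool_pos: [636.4, 4.7, 120.6]
eef_rot: [2.227, 2.214, 0.001]
force: [-4.5, 0.3, 8.2]
gripper_width: 37.0
gripper_force: 61.3
```

Scaled: -0.001 m is -0.0017.

Request:
{"name": "arm_command", "arguments": {
  "commands": [0,0,-0.0017,0,0,0,0.2,0,0,-0.0017,0,0,0,1,0,0,-0.0017,0,0,0,1,0,0,-0.0017,0,0,0,1,0,0,-0.0017,0,0,0,1]
}}

```text
clock: 8.85
tool_pos: [636.4, 4.7, 119.6]
eef_rot: [2.228, 2.214, 0.001]
force: [0.5, -0.7, 1.3]
gripper_width: 85.3
gripper_force: 0.0
```

Scaled: -0.095 m is -0.1583, -0.08 m is -0.1333.

Request:
{"name": "arm_command", "arguments": {
  "commands": [0,0,-0.0667,0,0,0,1,0,0,-0.1333,0,0,0,1,0,0,-0.1583,0,0,0,1,0,0,-0.1583,0,0,0,1,0,0,-0.1583,0,0,0,1]
}}

```text
clock: 9.35
tool_pos: [635.7, 4.7, 213.8]
eef_rot: [2.228, 2.215, 0.0]
force: [-0.9, 0.6, 0.4]
gripper_width: 85.7
gripper_force: 0.0
```

```bash
python3 - <<'E'
from h import *
wcirc(634,8,lo=30,hi=120,r=30)
wcirc(634,88,lo=15,hi=30,r=29,band=2)
wcirc(634,-72,lo=15,hi=30,r=29,band=2)
go(449.8,171.5,200)
E
```

```text
wrist 1447 zt 86.3 [636.6   6.3  18.8]
wrist 4413 zt 21.0 [634.9  86.5  27.4]
wrist 2882 zt 20.9 [634.7 -73.2  27.6]
clk 9.50 pos [634.7   4.8 212.1] shift [ 0.1655 -0.1859  0.0128] turn [-0.0034 -0.0004 -0.006 ] w 85.3
```

Scaled: -0.186 m is -0.31, 0.1655 m is 0.2758, -0.006 rad is -0.001.

Request:
{"name": "arm_command", "arguments": {
  "commands": [0.2758,-0.31,0.02,-0.0005,0,-0.001,1,0.2758,-0.31,0.02,-0.0005,0,-0.001,1,0.2758,-0.31,0.02,-0.0005,0,-0.001,1,0.2758,-0.31,0.02,-0.0005,0,-0.001,1,0.2758,-0.31,0.02,-0.0005,0,-0.001,1]
}}

```text
clock: 10.0
tool_pos: [448.5, 172.0, 200.7]
eef_rot: [2.221, 2.22, 0.001]
force: [-0.4, 1.3, 0.7]
gripper_width: 85.4
gripper_force: 0.0
```

Request:
{"name": "arm_command", "arguments": {
  "commands": [0,0,0,0,0,0,1]
}}

```text
clock: 10.1
tool_pos: [444.3, 173.3, 199.6]
eef_rot: [-2.213, -2.226, 0.006]
force: [0.1, -0.6, -0.3]
gripper_width: 85.4
gripper_force: 0.0
```

```bash
python3 - <<'E'
from h import *
go(449.8,171.5,86)
wcirc(449.8,171.5,lo=20,hi=80,r=32)
E
```

```text
clk 10.10 pos [444.3 173.3 199.6] shift [-0.0018  0.006   0.1136] turn [-0.005   0.0006  0.0057] w 85.4
wrist 1492 zt 50.3 [449.9 172.2  21.8]
```

Scaled: 0.07 m is 0.1167, 0.001 m is 0.0017.

Request:
{"name": "arm_command", "arguments": {
  "commands": [0,0.0017,0.0667,0,0,0,1,0,0.0017,0.1167,0,0,0,1,0,0.0017,0.1167,0,0,0,1,0,0.0017,0.1167,0,0,0,1]
}}

```text
clock: 10.55
tool_pos: [452.5, 170.7, 131.9]
eef_rot: [2.221, 2.219, 0.001]
force: [1.1, -0.5, 0.4]
gripper_width: 85.4
gripper_force: 0.0
```

```bash
python3 - <<'E'
from h import *
go(449.9,172,86)
wcirc(449.8,171.5,lo=20,hi=80,r=32)
go(449.9,172,86)
E
```

```text
clk 10.55 pos [452.5 170.7 131.9] shift [ 0.0014 -0.0027  0.0458] turn [ 0.0019  0.0007 -0.0011] w 85.4
wrist 2864 zt 50.3 [450.  172.2  21.9]
clk 10.60 pos [453.5 171.  133. ] shift [ 0.001  -0.0039  0.047 ] turn [ 0.0047  0.     -0.001 ] w 85.4
```

Scaled: 0.046 m is 0.0767, 0.001 m is 0.0017.

Request:
{"name": "arm_command", "arguments": {
  "commands": [0.0017,-0.0033,0.0333,0,0,0,1,0.0017,-0.0033,0.0767,0,0,0,1,0.0017,-0.0033,0.0767,0,0,0,1,0.0017,-0.0033,0.0767,0,0,0,1,0.0017,-0.0033,0.0767,0,0,0,0]
}}

```text
clock: 11.1
tool_pos: [452.3, 172.6, 88.3]
eef_rot: [2.218, 2.218, 0.009]
force: [0.1, -0.1, 0.8]
gripper_width: 73.0
gripper_force: 0.0
```

Request:
{"name": "arm_command", "arguments": {
  "commands": [0,0,0,0,0,0,0,0,0,0,0,0,0,0,0,0,0,0,0,0,0,0,0,0,0,0,0,0,0,0,0,0,0,0,0]
}}

```text
clock: 11.6
tool_pos: [450.8, 172.6, 87.7]
eef_rot: [2.219, 2.22, 0.006]
force: [-2.2, -0.3, 6.7]
gripper_width: 42.8
gripper_force: 60.3
```

Scaled: -0.12 m is -0.2, -0.08 m is -0.1333.

Request:
{"name": "arm_command", "arguments": {
  "commands": [0,0,-0.0667,0,0,0,0,0,0,-0.1333,0,0,0,0,0,0,-0.2,0,0,0,0,0,0,-0.2,0,0,0,0,0,0,-0.2,0,0,0,0]
}}

```text
clock: 12.1
tool_pos: [450.2, 172.4, 206.9]
eef_rot: [2.219, 2.219, 0.006]
force: [-0.0, -0.5, -4.8]
gripper_width: 42.6
gripper_force: 63.6
```

```bash
python3 - <<'E'
from h import *
go(634.8,86,200)
print(ctrl.observe()['force'])
E
```

```text
clk 12.10 pos [450.2 172.4 206.9] shift [-0.0864  0.1845  0.0079] turn [ 0.0055 -0.0003  0.0001] w 42.6
[-0.03144784 -0.52779224 -4.82935047]
```

Scaled: 0.1845 m is 0.3075, -0.086 m is -0.1433.

Request:
{"name": "arm_command", "arguments": {
  "commands": [-0.1433,0.3075,0,0,0,0,0,-0.1433,0.3075,0,0,0,0,0,-0.1433,0.3075,0,0,0,0,0,-0.1433,0.3075,0,0,0,0,0,-0.1433,0.3075,0,0,0,0,0]
}}

```text
clock: 12.6
tool_pos: [639.0, 83.3, 203.8]
eef_rot: [2.222, 2.214, 0.004]
force: [-0.9, 1.0, -3.2]
gripper_width: 43.0
gripper_force: 63.4
```

Scaled: 0.07 m is 0.1167, 0.04 m is 0.0667.

Request:
{"name": "arm_command", "arguments": {
  "commands": [0,0,0.0667,0,0,0,0,0,0,0.1167,0,0,0,0,0,0,0.1167,0,0,0,0,0,0,0.1167,0,0,0,0,0,0,0.1167,0,0,0,0]
}}

```text
clock: 13.1
tool_pos: [635.5, 86.5, 138.1]
eef_rot: [2.218, 2.219, 0.006]
force: [0.4, -0.3, -4.2]
gripper_width: 42.6
gripper_force: 63.5
```

```bash
python3 - <<'E'
from h import *
for i in range(5):
    go(634.8,86.5,107.5); optics.grab_frame('wrist')
E
```

```text
clk 13.10 pos [635.5  86.5 138.1] shift [-0.     -0.0008  0.0306] turn [ 0.0055 -0.      0.0002] w 42.6
clk 13.15 pos [636.   86.6 138.9] shift [-0.0001 -0.0014  0.0314] turn [ 0.0071 -0.0001  0.0003] w 42.5
clk 13.20 pos [636.2  86.6 139.2] shift [-0.0001 -0.0017  0.0317] turn [ 0.0077 -0.0001  0.0003] w 42.5
clk 13.25 pos [636.2  86.5 139.3] shift [-0.     -0.0016  0.0318] turn [ 0.0078 -0.0001  0.0002] w 42.7
clk 13.30 pos [636.   86.5 139.1] shift [-0.     -0.0015  0.0316] turn [ 0.0074 -0.0001  0.0002] w 42.9
```

Scaled: 0.03 m is 0.05, -0.0015 m is -0.0025, 0.006 rad is 0.001.

Request:
{"name": "arm_command", "arguments": {
  "commands": [0,-0.0025,0.025,0.001,0,0,0,0,-0.0025,0.0433,0.001,0,0,0,0,-0.0025,0.05,0.001,0,0,0,0,-0.0025,0.05,0.001,0,0,0,0,-0.0025,0.05,0.001,0,0,0]
}}

```text
clock: 13.85
tool_pos: [632.7, 86.3, 107.9]
eef_rot: [-2.219, -2.22, 0.005]
force: [-5.3, -0.6, 7.2]
gripper_width: 42.6
gripper_force: 64.5
```

Scaled: 0.0015 m is 0.0025, 0.001 m is 0.0017.

Request:
{"name": "arm_command", "arguments": {
  "commands": [0,0,0.0017,0,0,0,0,0,0,0.0025,0,0,0,0,0,0,0.0025,0,0,0,0,0,0,0.0025,0,0,0,0]
}}

```text
clock: 14.25
tool_pos: [632.7, 86.3, 107.8]
eef_rot: [-2.22, -2.22, 0.004]
force: [-7.2, -0.3, 15.2]
gripper_width: 42.6
gripper_force: 65.3
```

Scaled: -0.0015 m is -0.0025.

Request:
{"name": "arm_command", "arguments": {
  "commands": [0,0,-0.0025,0,0,0,0,0,0,-0.0025,0,0,0,0.2,0,0,-0.0025,0,0,0,1,0,0,-0.0025,0,0,0,1,0,0,-0.0025,0,0,0,1]
}}

```text
clock: 14.75
tool_pos: [633.8, 86.3, 106.8]
eef_rot: [-2.221, -2.221, 0.002]
force: [-0.8, 0.1, -0.2]
gripper_width: 83.4
gripper_force: 0.0
```

Scaled: -0.1 m is -0.1667, -0.08 m is -0.1333.

Request:
{"name": "arm_command", "arguments": {
  "commands": [0,0,-0.0017,0,0,0,1,0,0,-0.0667,0,0,0,1,0,0,-0.1333,0,0,0,1,0,0,-0.1667,0,0,0,1,0,0,-0.1667,0,0,0,1]
}}

```text
clock: 15.25
tool_pos: [636.6, 86.5, 211.7]
eef_rot: [2.218, 2.218, 0.008]
force: [-0.3, -0.5, -0.5]
gripper_width: 85.4
gripper_force: 0.0
```

```bash
python3 - <<'E'
from h import *
wcirc(634,86,lo=30,hi=80,r=32)
wcirc(634,86,lo=30,hi=80,r=32)
go(423.3,-159,205)
E
```

```text
wrist 1595 zt 70.3 [632.5  86.   21.8]
wrist 1627 zt 70.3 [632.7  86.1  21.8]
clk 15.35 pos [633.8  86.3 207.2] shift [-0.2453 -0.2105  0.0025] turn [-0.0013 -0.     -0.    ] w 85.2
```

Request:
{"name": "arm_command", "arguments": {
  "commands": [-0.4088,-0.3508,0,0,0,0,1,-0.4088,-0.3508,0,0,0,0,1,-0.4088,-0.3508,0,0,0,0,1,-0.4088,-0.3508,0,0,0,0,1,-0.4088,-0.3508,0,0,0,0,1]
}}

```text
clock: 15.85
tool_pos: [468.1, -104.0, 205.2]
eef_rot: [-2.217, -2.219, 0.005]
force: [0.8, -1.1, 0.7]
gripper_width: 85.5
gripper_force: 0.0
```

```bash
python3 - <<'E'
from h import *
go(423.3,-159,160)
E
```

```text
clk 15.85 pos [ 468.1 -104.   205.2] shift [-0.055  -0.0446  0.0454] turn [-0.0058 -0.0011  0.0007] w 85.5
```

Scaled: -0.055 m is -0.0917, 0.045 m is 0.075.

Request:
{"name": "arm_command", "arguments": {
  "commands": [-0.0917,-0.0742,0.0167,0,0,0,1,-0.0917,-0.0742,0.075,0,0,0,1,-0.0917,-0.0742,0.075,0,0,0,1,-0.0917,-0.0742,0.075,0,0,0,1,-0.0917,-0.0742,0.075,0,0,0,1]
}}

```text
clock: 16.35
tool_pos: [427.2, -158.0, 162.8]
eef_rot: [-2.22, -2.222, 0.001]
force: [0.3, 0.6, 0.3]
gripper_width: 85.4
gripper_force: 0.0
```

```bash
python3 - <<'E'
from h import *
go(423.3,-159,83)
wcirc(423,-159,lo=20,hi=60,r=28,save='pics/w3.png')
go(423.3,-159,83)
optics.grab_frame('wrist')
go(423.3,-159,83)
E
```

```text
clk 16.35 pos [ 427.2 -158.   162.8] shift [-0.001  -0.0038  0.0799] turn [-0.0014 -0.0001  0.0009] w 85.4
wrist 1222 zt 46.4 [ 423.4 -159.5   15.8]
clk 16.40 pos [ 427.7 -158.1  163.3] shift [-0.0009 -0.0044  0.0803] turn [-0.0005  0.0004  0.0015] w 85.2
clk 16.45 pos [ 427.9 -158.1  163.5] shift [-0.0008 -0.0046  0.0805] turn [-0.0001  0.0008  0.0018] w 85.3
```

View pics/w3.png

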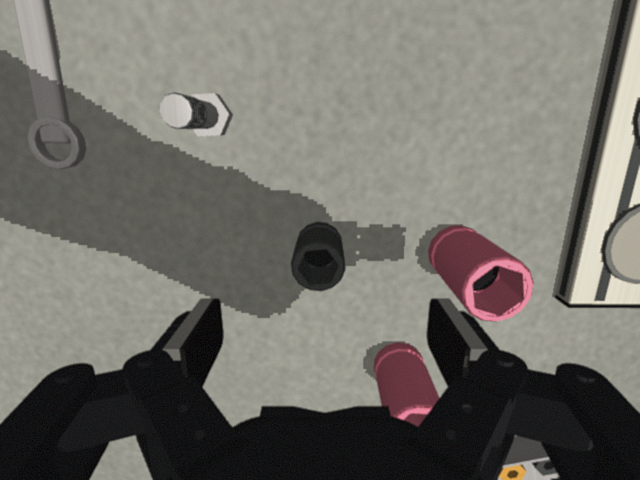

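The wrist view shows socket_32 at (320,260), with the pink one clear of the right finger's path at (465,260). Its height is 46.4, as given.

Scaled: 0.08 m is 0.1333, -0.001 m is -0.0017.

Request:
{"name": "arm_command", "arguments": {
  "commands": [-0.0017,-0.0058,0.05,0,0,0,0.75,-0.0017,-0.0058,0.1,0,0,0,0.75,-0.0017,-0.0058,0.1333,0,0,0,0.75,-0.0017,-0.0058,0.1333,0,0,0,0.75,-0.0017,-0.0058,0.1333,0,0,0,0]
}}

```text
clock: 16.95
tool_pos: [423.7, -159.2, 83.3]
eef_rot: [-2.219, -2.222, 0.002]
force: [-0.8, 0.1, -0.5]
gripper_width: 50.9
gripper_force: 0.0
```

Request:
{"name": "arm_command", "arguments": {
  "commands": [0,0,0,0,0,0,0,0,0,0,0,0,0,0,0,0,0,0,0,0,0,0,0,0,0,0,0,0,0,0,0,0,0,0,0]
}}

```text
clock: 17.45
tool_pos: [424.2, -160.0, 84.4]
eef_rot: [2.22, 2.22, 0.0]
force: [-0.8, 0.9, 6.7]
gripper_width: 30.8
gripper_force: 59.3
```

Request:
{"name": "arm_command", "arguments": {
  "commands": [0,0,-0.0667,0,0,0,0,0,0,-0.1333,0,0,0,0,0,0,-0.2,0,0,0,0,0,0,-0.2,0,0,0,0,0,0,-0.2,0,0,0,0]
}}

```text
clock: 17.95
tool_pos: [423.5, -159.7, 203.8]
eef_rot: [2.22, 2.22, -0.001]
force: [-1.4, 1.3, -1.7]
gripper_width: 30.7
gripper_force: 60.0
```

```bash
python3 - <<'E'
from h import *
print(ctrl.observe()['force'])
go(634.8,-73.2,203)
E
```

```text
[-1.37991096  1.2643863  -1.68867321]
clk 17.95 pos [ 423.5 -159.7  203.8] shift [0.0865 0.2113 0.0008] turn [ 0.0008  0.0015 -0.    ] w 30.7
```

Held (force −1.7 N, width 30.7). Placing on the pad at y −73; release is expected at TCP z ≈ 104.

Request:
{"name": "arm_command", "arguments": {
  "commands": [0.1442,0.3517,0,0,0,0,0,0.1442,0.3517,0,0,0,0,0,0.1442,0.3517,0,0,0,0,0,0.1442,0.3517,0,0,0,0,0,0.1442,0.3517,0,0,0,0,0]
}}

```text
clock: 18.45
tool_pos: [635.8, -71.1, 199.2]
eef_rot: [-2.217, -2.221, 0.003]
force: [-1.3, -1.1, -1.3]
gripper_width: 30.7
gripper_force: 60.5
```

```bash
python3 - <<'E'
from h import *
go(634.8,-73.2,135)
E
```

```text
clk 18.45 pos [635.8 -71.1 199.2] shift [-0.0022 -0.0008  0.0642] turn [-0.0041 -0.0011  0.0017] w 30.7
```

Scaled: 0.068 m is 0.1133, 0.06 m is 0.1.

Request:
{"name": "arm_command", "arguments": {
  "commands": [0,0,0.05,0,0,0,0,0,0,0.1,0,0,0,0,0,0,0.1133,0,0,0,0,0,0,0.1133,0,0,0,0,0,0,0.1133,0,0,0,0]
}}

```text
clock: 18.95
tool_pos: [633.6, -73.0, 134.2]
eef_rot: [-2.22, -2.22, 0.003]
force: [1.0, -0.7, -1.9]
gripper_width: 30.8
gripper_force: 60.5
```

```bash
python3 - <<'E'
from h import *
for i in range(4):
    go(634.8,-73.2,104.5); optics.grab_frame('wrist')
E
```

```text
clk 18.95 pos [633.6 -73.  134.2] shift [-0.0002  0.0013  0.0297] turn [-0.0024 -0.0001 -0.0003] w 30.8
clk 19.00 pos [634.3 -73.2 135.2] shift [0.0001 0.0005 0.0307] turn [-0.0004  0.0004 -0.0004] w 30.9
clk 19.05 pos [634.7 -73.3 135.8] shift [0.0002 0.     0.0313] turn [ 0.0008  0.0006 -0.0004] w 30.8
clk 19.10 pos [634.8 -73.3 136. ] shift [ 0.0001 -0.0001  0.0315] turn [ 0.0011  0.0007 -0.0003] w 30.7
```

Scaled: 0.03 m is 0.05, 0.026 m is 0.0433.

Request:
{"name": "arm_command", "arguments": {
  "commands": [0,0,0.025,0,0,0,0,0,0,0.0433,0,0,0,0,0,0,0.05,0,0,0,0,0,0,0.05,0,0,0,0,0,0,0.05,0,0,0,0]
}}

```text
clock: 19.65
tool_pos: [632.8, -72.8, 104.5]
eef_rot: [-2.219, -2.219, 0.004]
force: [-3.5, 0.2, 6.6]
gripper_width: 30.4
gripper_force: 61.1
```

Scaled: 0.0015 m is 0.0025, 0.001 m is 0.0017.

Request:
{"name": "arm_command", "arguments": {
  "commands": [0,0,0.0017,0,0,0,0,0,0,0.0025,0,0,0,0,0,0,0.0025,0,0,0,0,0,0,0.0025,0,0,0,0]
}}

```text
clock: 20.05
tool_pos: [632.8, -72.7, 104.4]
eef_rot: [-2.219, -2.22, 0.004]
force: [-6.6, 0.8, 14.4]
gripper_width: 30.4
gripper_force: 61.7
```

Scaled: -0.0015 m is -0.0025.

Request:
{"name": "arm_command", "arguments": {
  "commands": [0,0,-0.0025,0,0,0,0,0,0,-0.0025,0,0,0,0.2,0,0,-0.0025,0,0,0,1,0,0,-0.0025,0,0,0,1,0,0,-0.0025,0,0,0,1]
}}

```text
clock: 20.55
tool_pos: [633.8, -72.9, 103.7]
eef_rot: [-2.22, -2.22, 0.002]
force: [-0.2, 0.4, -0.1]
gripper_width: 72.7
gripper_force: 0.0
```

Scaled: -0.12 m is -0.2, -0.08 m is -0.1333.

Request:
{"name": "arm_command", "arguments": {
  "commands": [0,0,-0.0017,0,0,0,1,0,0,-0.0667,0,0,0,1,0,0,-0.1333,0,0,0,1,0,0,-0.2,0,0,0,1,0,0,-0.2,0,0,0,1]
}}

```text
clock: 21.05
tool_pos: [638.1, -73.7, 231.5]
eef_rot: [2.215, 2.215, 0.009]
force: [0.8, -1.1, 0.6]
gripper_width: 85.6
gripper_force: 0.0
```

```bash
python3 - <<'E'
from h import *
wcirc(634,-73,lo=30,hi=80,r=28)
wcirc(634,-73,lo=30,hi=80,r=28)
go(372,318,220)
E
```

```text
wrist 808 zt 66.4 [632.8 -72.2  15.7]
wrist 840 zt 66.4 [632.9 -72.3  15.8]
clk 21.15 pos [634.9 -73.1 225.8] shift [ 0.3911 -0.263   0.0051] turn [ 0.0015  0.0008 -0.    ] w 85.4
```

Scaled: 0.391 m is 0.6517, -0.263 m is -0.4383.

Request:
{"name": "arm_command", "arguments": {
  "commands": [0.6517,-0.4383,0,0,0,0,1,0.6517,-0.4383,0,0,0,0,1,0.6517,-0.4383,0,0,0,0,1,0.6517,-0.4383,0,0,0,0,1,0.6517,-0.4383,0,0,0,0,1]
}}

```text
clock: 21.65
tool_pos: [491.8, 135.7, 222.3]
eef_rot: [-2.219, -2.218, 0.007]
force: [1.5, 0.2, 0.3]
gripper_width: 84.9
gripper_force: 0.0
```

```bash
python3 - <<'E'
from h import *
go(372,318,210)
E
```

```text
clk 21.65 pos [491.8 135.7 222.3] shift [ 0.1823 -0.1198  0.013 ] turn [-0.0057  0.0003 -0.0006] w 84.9
```

Scaled: 0.182 m is 0.3033, -0.121 m is -0.2017.

Request:
{"name": "arm_command", "arguments": {
  "commands": [0.3033,-0.2017,0.05,0,0,0,1,0.3033,-0.2017,0.05,0,0,0,1,0.3033,-0.2017,0.05,0,0,0,1,0.3033,-0.2017,0.05,0,0,0,1,0.3033,-0.2017,0.05,0,0,0,1]
}}

```text
clock: 22.15
tool_pos: [369.2, 317.9, 192.0]
eef_rot: [-2.215, -2.223, 0.01]
force: [0.2, -0.7, 0.1]
gripper_width: 85.3
gripper_force: 0.0
```

```bash
python3 - <<'E'
from h import *
for i in range(4):
    go(372,318,90)
    wcirc(372,318,lo=30,hi=80,r=22,save='pics/w4.png')
E
```

```text
clk 22.15 pos [369.2 317.9 192. ] shift [0.0003 0.0035 0.102 ] turn [-0.0072  0.002   0.0038] w 85.3
wrist 786 zt 60.3 [372.  317.8  12.9]
clk 22.20 pos [368.6 318.8 191.8] shift [-0.0008  0.0043  0.1017] turn [-0.0083  0.0009  0.005 ] w 85.0
wrist 779 zt 60.3 [372.1 318.1  12.7]
clk 22.25 pos [370.1 317.4 192.2] shift [0.0009 0.0026 0.1022] turn [-0.0066  0.0025  0.0047] w 85.8
wrist 783 zt 60.3 [372.  317.9  12.8]
clk 22.30 pos [371.5 316.5 192.8] shift [0.0017 0.001  0.1028] turn [-0.0051  0.0026  0.0029] w 85.4
wrist 785 zt 60.3 [372.2 318.1  12.8]
```

View pics/w4.png

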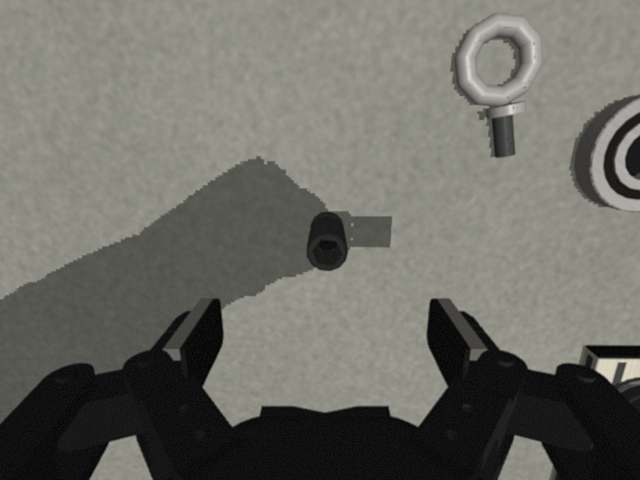

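The wrist view shows socket_26 alone at (327,248), with height 60.3, r 12.8, at (372, 318). It is clear for the grasp.

Scaled: 0.102 m is 0.17, 0.08 m is 0.1333.

Request:
{"name": "arm_command", "arguments": {
  "commands": [0.0008,0.0025,0.0667,0,0,0,0.7,0.0008,0.0025,0.1333,0,0,0,0.7,0.0008,0.0025,0.17,0,0,0,0.7,0.0008,0.0025,0.17,0,0,0,0.7,0.0008,0.0025,0.17,0,0,0,0.7]
}}

```text
clock: 22.85
tool_pos: [375.3, 316.1, 92.6]
eef_rot: [-2.223, -2.218, 0.004]
force: [0.2, 0.4, 0.3]
gripper_width: 59.6
gripper_force: 0.0
```

```bash
python3 - <<'E'
from h import *
for i in range(4):
    go(372,318,90); optics.grab_frame('wrist')
E
```

```text
clk 22.85 pos [375.3 316.1  92.6] shift [ 0.0019 -0.0033  0.0026] turn [-0.0027  0.0008 -0.002 ] w 59.6
clk 22.90 pos [376.  316.8  93.6] shift [ 0.0012 -0.004   0.0036] turn [-0.0007 -0.0006 -0.0016] w 59.6
clk 22.95 pos [376.3 317.3  94.1] shift [ 0.0007 -0.0043  0.0041] turn [ 0.0005 -0.0015 -0.0013] w 59.8
clk 23.00 pos [376.4 317.5  94.4] shift [ 0.0005 -0.0044  0.0044] turn [ 0.0011 -0.0018 -0.0009] w 59.6
```

Scaled: -0.003 m is -0.005, 0.002 m is 0.0033.

Request:
{"name": "arm_command", "arguments": {
  "commands": [0.0008,-0.005,0.0033,0,0,0,0.7,0.0008,-0.005,0.0033,0,0,0,0,0.0008,-0.005,0.0033,0,0,0,0,0.0008,-0.005,0.0033,0,0,0,0,0.0008,-0.005,0.0033,0,0,0,0]
}}

```text
clock: 23.55
tool_pos: [371.8, 317.7, 91.1]
eef_rot: [-2.22, -2.221, 0.002]
force: [-1.3, 0.5, 4.4]
gripper_width: 24.6
gripper_force: 58.6
```

Request:
{"name": "arm_command", "arguments": {
  "commands": [0,0,0,0,0,0,0,0,0,0,0,0,0,0,0,0,0,0,0,0,0,0,0,0,0,0,0,0]
}}

```text
clock: 23.95
tool_pos: [371.8, 317.7, 91.1]
eef_rot: [-2.22, -2.22, 0.002]
force: [-0.9, -0.3, 6.1]
gripper_width: 24.8
gripper_force: 58.6
```

Scaled: -0.13 m is -0.2167, -0.08 m is -0.1333.

Request:
{"name": "arm_command", "arguments": {
  "commands": [0,0,-0.0667,0,0,0,0,0,0,-0.1333,0,0,0,0,0,0,-0.2167,0,0,0,0,0,0,-0.2167,0,0,0,0,0,0,-0.2167,0,0,0,0]
}}

```text
clock: 24.45
tool_pos: [372.6, 318.0, 221.6]
eef_rot: [-2.221, -2.221, -0.002]
force: [-0.1, 0.7, -2.6]
gripper_width: 24.8
gripper_force: 59.4
```

```bash
python3 - <<'E'
from h import *
print(ctrl.observe()['force'])
go(634.8,-153,222)
E
```

```text
[-0.07478949  0.72786881 -2.64790318]
clk 24.45 pos [372.6 318.  221.6] shift [-0.471   0.2622 -0.001 ] turn [ 0.0005 -0.0015 -0.    ] w 24.8
```

Scaled: -0.471 m is -0.785, 0.262 m is 0.4367.

Request:
{"name": "arm_command", "arguments": {
  "commands": [-0.785,0.4367,0,0,0,0,0,-0.785,0.4367,0,0,0,0,0,-0.785,0.4367,0,0,0,0,0,-0.785,0.4367,0,0,0,0,0,-0.785,0.4367,0,0,0,0,0]
}}

```text
clock: 24.95
tool_pos: [492.2, 97.2, 217.6]
eef_rot: [-2.218, -2.218, 0.008]
force: [0.4, 0.6, -1.5]
gripper_width: 24.2
gripper_force: 59.4
```

```bash
python3 - <<'E'
from h import *
go(634.8,-153,222)
E
```

```text
clk 24.95 pos [492.2  97.2 217.6] shift [-0.2502  0.1425 -0.0053] turn [-0.007   0.0002  0.0002] w 24.2
```

Scaled: -0.25 m is -0.4167, 0.1425 m is 0.2375.

Request:
{"name": "arm_command", "arguments": {
  "commands": [-0.4167,0.2375,0,0,0,0,0,-0.4167,0.2375,0,0,0,0,0,-0.4167,0.2375,0,0,0,0,0,-0.4167,0.2375,0,0,0,0,0,-0.4167,0.2375,0,0,0,0,0]
}}

```text
clock: 25.45
tool_pos: [616.2, -119.6, 216.7]
eef_rot: [-2.217, -2.216, 0.006]
force: [0.4, 0.7, -2.0]
gripper_width: 24.7
gripper_force: 59.4
```

```bash
python3 - <<'E'
from h import *
go(634.8,-153,145)
E
```

```text
clk 25.45 pos [ 616.2 -119.6  216.7] shift [-0.0335  0.0191  0.0715] turn [-0.0073 -0.0019 -0.0004] w 24.7
```

Scaled: 0.075 m is 0.125, 0.07 m is 0.1167.

Request:
{"name": "arm_command", "arguments": {
  "commands": [-0.055,0.03,0,0,0,0,0,-0.055,0.03,0.05,0,0,0,0,-0.055,0.03,0.1167,0,0,0,0,-0.055,0.03,0.125,0,0,0,0,-0.055,0.03,0.125,0,0,0,0]
}}

```text
clock: 25.95
tool_pos: [632.2, -150.0, 141.2]
eef_rot: [-2.215, -2.215, 0.008]
force: [0.4, -0.3, -1.2]
gripper_width: 24.7
gripper_force: 59.4
```

```bash
python3 - <<'E'
from h import *
for i in range(5):
    go(634.8,-153,111); optics.grab_frame('wrist')
wcirc(634.8,-153,lo=15,hi=25,r=30,band=2)
E
```

```text
clk 25.95 pos [ 632.2 -150.   141.2] shift [-0.003   0.0029  0.0302] turn [-0.0102 -0.0028  0.0001] w 24.7
clk 26.00 pos [ 634.  -150.5  143.8] shift [-0.0025  0.001   0.0328] turn [-0.0053 -0.0011  0.0003] w 24.9
clk 26.05 pos [ 635.3 -150.9  145.6] shift [-0.0021 -0.0005  0.0346] turn [-0.0018  0.0001  0.0005] w 24.8
clk 26.10 pos [ 636.1 -151.1  146.7] shift [-0.0019 -0.0013  0.0357] turn [0.0004 0.0008 0.0005] w 24.8
clk 26.15 pos [ 636.4 -151.2  147.3] shift [-0.0017 -0.0017  0.0363] turn [0.0014 0.0012 0.0005] w 24.8
wrist 4071 zt 20.8 [ 634.7 -153.2   27.5]
```

Scaled: 0.033 m is 0.055, -0.0005 m is -0.0008.

Request:
{"name": "arm_command", "arguments": {
  "commands": [-0.0033,-0.0008,0.025,0,0,0,0,-0.0033,-0.0008,0.0467,0,0,0,0,-0.0033,-0.0008,0.055,0,0,0,0,-0.0033,-0.0008,0.055,0,0,0,0,-0.0033,-0.0008,0.055,0,0,0,0]
}}

```text
clock: 26.75
tool_pos: [634.0, -153.0, 111.3]
eef_rot: [-2.22, -2.219, 0.003]
force: [0.9, -0.3, -0.9]
gripper_width: 24.6
gripper_force: 59.6
```

Scaled: 0.0005 m is 0.0008.

Request:
{"name": "arm_command", "arguments": {
  "commands": [0,0,0.0008,0,0,0,0,0,0,0.0008,0,0,0,0,0,0,0.0008,0,0,0,0]
}}

```text
clock: 27.05
tool_pos: [634.5, -153.1, 111.4]
eef_rot: [-2.22, -2.22, 0.002]
force: [-0.1, -0.7, -1.1]
gripper_width: 24.8
gripper_force: 59.6
```

Scaled: 0.0015 m is 0.0025, 0.001 m is 0.0017.

Request:
{"name": "arm_command", "arguments": {
  "commands": [0,0,0.0017,0,0,0,0,0,0,0.0025,0,0,0,0,0,0,0.0025,0,0,0,0,0,0,0.0025,0,0,0,0]
}}

```text
clock: 27.45
tool_pos: [634.6, -153.1, 111.2]
eef_rot: [-2.221, -2.221, 0.002]
force: [-2.3, 1.7, 6.7]
gripper_width: 24.4
gripper_force: 60.0
```

Contact at 7 N; releasing and lifting.

Scaled: -0.001 m is -0.0017.

Request:
{"name": "arm_command", "arguments": {
  "commands": [0,0,-0.0017,0,0,0,0,0,0,-0.0017,0,0,0,0.1,0,0,-0.0017,0,0,0,0.8,0,0,-0.0017,0,0,0,0.8,0,0,-0.0017,0,0,0,0.8]
}}

```text
clock: 27.95
tool_pos: [634.6, -153.2, 111.1]
eef_rot: [-2.221, -2.221, 0.002]
force: [0.2, 0.9, 0.3]
gripper_width: 67.2
gripper_force: 0.0
```

Scaled: -0.15 m is -0.25, -0.11 m is -0.1833.

Request:
{"name": "arm_command", "arguments": {
  "commands": [0,0,-0.0017,0,0,0,0.8,0,0,-0.05,0,0,0,0.8,0,0,-0.1167,0,0,0,0.8,0,0,-0.1833,0,0,0,0.8,0,0,-0.25,0,0,0,0.8]
}}

```text
clock: 28.45
tool_pos: [634.6, -153.0, 262.6]
eef_rot: [-2.22, -2.22, 0.002]
force: [0.5, -1.0, -0.5]
gripper_width: 68.0
gripper_force: 0.0
```

Scaled: -0.18 m is -0.3, -0.02 m is -0.0333.

Request:
{"name": "arm_command", "arguments": {
  "commands": [0,-0.3,-0.0333,0,0,0,0.8,0,-0.3,-0.0333,0,0,0,0.8,0,-0.3,-0.0333,0,0,0,0.8,0,-0.3,-0.0333,0,0,0,0.8,0,-0.3,-0.0333,0,0,0,0.8]
}}

```text
clock: 28.95
tool_pos: [451.0, -152.3, 281.8]
eef_rot: [-2.221, -2.218, 0.004]
force: [0.3, 0.7, -0.4]
gripper_width: 68.0
gripper_force: 0.0
```

```bash
python3 - <<'E'
from h import *
for n in('top','scene'):
    p,d=optics.grab_frame(n);W=world(n,d)
    cv2.imwrite(f'pics/{n}9.png',(p[100:400] if n=='top' else cv2.resize(p[150:400,80:560],None,fx=1.6,fy=1.6))[:,:,::-1])
    for k,(x,y,r) in dict(big=(635,167,25),s44=(635,87,22),s38=(635,7,19),s32=(635,-73,16),s26=(635,-153,13),bot=(434,12.5,17)).items():
        P=W[(d>0)&(np.hypot(W[...,0]-x,W[...,1]-y)<r+8)&(W[...,2]>30)&(W[...,2]<110)]
        if len(P)<20: print(n,k,'few');continue
        zt=np.percentile(P[:,2],95);T=P[P[:,2]>zt-3.5]
        print(n,k,'%.1f'%zt,np.round(circ(cv2.convexHull(T[:,:2].astype(np.float32))[:,0]),1))
E
```

```text
top big 78.0 [633.6 166.1  24.4]
top s44 70.0 [630.7  86.   21.2]
top s38 85.8 [634.6   6.4  18.1]
top s32 66.0 [631.4 -72.   15.5]
top s26 79.7 [ 632.9 -152.5   12.3]
top bot 68.6 [432.2  11.6   4.2]
scene big 79.9 [636.5 167.7  24.7]
scene s44 72.0 [634.2  87.6  21.4]
scene s38 87.4 [637.7   8.2  18.6]
scene s32 67.5 [633.9 -70.4  15.8]
scene s26 81.5 [ 636.4 -150.4   12.6]
scene bot 69.1 [438.   13.6   5.5]
```

View pics/scene9.png

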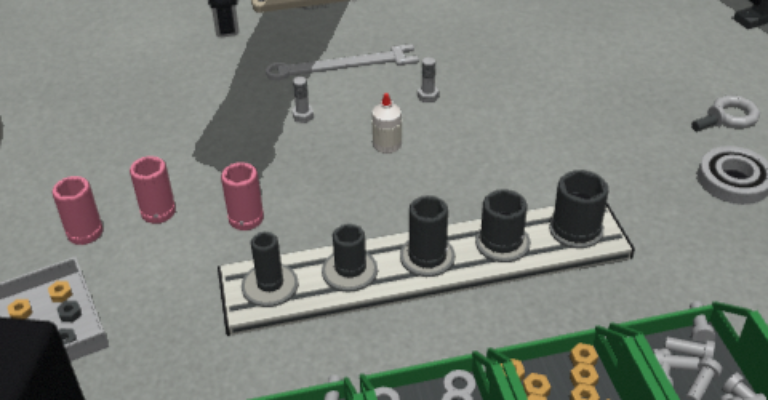

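The scene crop shows all five sockets upright on the rail, getting steadily thinner from the big one at (580,205) to the 26 at (267,262). The bottle at (387,128) stands where it was. All are within 3 mm of their pad centres.

```bash
python3 -c "
from bench import workorder
print(workorder.close_job())"
```

```text
the job is handed in; nothing more can be done
None
```

I handed the job in at about 29 s with the four loose sockets upright on the rail, ordered 44, 38, 32, 26 from the big socket and each within 3 mm of its pad centre; the big socket and oil bottle stayed in place.

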